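# Wipe lens offcuts off the edging plate into the tray

## Task

Take the scraper block by its grip and wipe all five lens offcuts off the edging plate into the offcut tray at its end, working round the lens chuck without knocking the scraper hard against it. Only the scraper may touch the offcuts, not the gripper, and the blank, the bottle and the spectacle frame must stay where they are. When the offcuts are all in the tray, stand the scraper upright on its cork mat again and let go.

Things in the scene. Friction and masses are not known exactly. Their poses are not given: they have to be found in the camera images.
- plate: Edging plate fixed to the bench: a pale slab 164 (its x) x 230 (its y) mm whose flat top is 40 mm above the bench. Along both long sides (x = +/-76 to +/-82 mm) runs a fence 12 mm high above the slab; both short ends (y = +/-115 mm) are open. The slab's last 15 mm at each end overhang its plinth. Origin: under the centre, at bench level.
- chuck: Lens chuck: short round steel post with a rubber face, 24 mm diameter, 28 mm high, fixed near the middle of the plate. Origin: centre of its foot, on the plate's top (40 mm above the bench); z up.
- tray: Offcut tray: open shallow aluminium tray 172 (its x) x 120 (its y) x 24 mm, walls and floor 3 mm, fixed to the bench at one open end of the plate (either end, varies), its near wall 8 mm under the overhanging slab so that what is pushed off that end drops in. Origin: under its centre, bench level.
- scraper: Scraper block, standing upright on the cork mat: black base 20 (its x, thickness) x 50 (its y, blade width) x 30 mm high, and above it a wooden grip 16 (x) x 44 (y) mm from 30 to 80 mm height. About 100 g. Origin: centre of the underside, z up; the two 50 x 30 mm faces (+x and -x) do the wiping.
- mat: Flat cork mat 120 (x) x 100 (y) x 3 mm fixed to the bench at the left or right of the work, the scraper's place. Origin: under its centre, bench level; top at 3 mm.
- vise: Bystander: small cast-iron bench vise fixed at the other end of the plate from the tray, about 110 (x, plus cross handle out to x = -72 mm) x 80 (y) mm, 72 mm high, two rubber-faced jaws. Origin: under its middle, bench level.
- warmer: Bystander: brass frame-warmer tray 170 (x) x 90 (y) x 22 mm, fixed, to the left or right of the work, on the other side from the mat. Origin: under its centre, bench level.
- frame: Bystander: black acetate spectacle frame, about 140 (x) x 50 (y) x 15 mm, lying folded in the brass tray. Origin: under its centre.
- blank: Bystander: loose grey plastic lens blank, disc 68 mm diameter, 13 mm thick, lying on the bench beside the mat. Origin: centre of underside.
- bottle: Bystander: loose white bottle, 38 mm diameter, 115 mm tall, standing on the bench beside the mat. Origin: centre of underside.
- chip0: Loose grey lens offcut (chip), 22 (x) x 15 (y) x 11 mm high, lying on the plate. Origin: centre of underside, z up.
- chip1: Loose grey lens offcut (chip), 20 (x) x 17 (y) x 12 mm high, lying on the plate. Origin: centre of underside, z up.
- chip2: Loose grey lens offcut (chip), 23 (x) x 14 (y) x 11 mm high, lying on the plate. Origin: centre of underside, z up.
- chip3: Loose grey lens offcut (chip), 19 (x) x 16 (y) x 12 mm high, lying on the plate. Origin: centre of underside, z up.
- chip4: Loose grey lens offcut (chip), 20 (x) x 15 (y) x 11 mm high, lying on the plate. Origin: centre of underside, z up.
Not all that is in view belongs to the job. Several things look just like the scraper: the one meant starts farthest from the robot's base.

How it is judged:
By the outcome, as a careful person would: the job done as asked, in the order asked, and still so for the second after the job is handed in, with the robot touching nothing.
It also fails if it takes over 72 s, if anything falls off the work surface, if the arm or the gripper's body presses on something with over 40 N, if the wrist force passes 120 N, or if a joint passes its speed limit or range.

## Robot

A 6-joint arm with a two-finger parallel gripper is mounted at the origin on the work surface. World frame = base frame: x ahead of the robot, y to its left, z up, the work surface at z = 0. Lengths are in mm, angles in degrees, forces in N, time in s.
With the tool pointing down it reaches from about 350 to 850 mm from the base axis. Payload 8.1 kg.
Tool frame: the origin (TCP) lies on the centre line of the jaws, within the pads' length; the fingertips stand 19 mm ahead of it and the grasp point (between the pads) is the TCP (r.tip_reach is the z of the fingertips in the tool frame, in mm); z points along the fingers, y is the line along which they close (so a half turn about z gives the same grasp; the last joint's range is limited). The gripper opens to 85 mm and grips with 20 to 120 N. Pads are 22 mm wide; open, the fingers measure 114 mm over their backs; the gripper's body (76 mm by 85 mm) begins 54 mm behind the grasp point. The pads swing forward as they close: fully open they stand 13 mm farther back than shut.
Start: joints at [61.054, 7.471, 85.268, -0, 87.261, -4.893], TCP at [244.526, 547.916, 250.292] pointing down, gripper open.
Joint ranges: [-169.43, 169.43], [-51.17, 129.36], [1.28, 143.12], [-76.62, 256.62], [0, 156.53], [-152.29, 152.29]. Speed limits (degrees/s): [136.94, 136.94, 159.86, 180, 180, 180].

## Interface

Orientations are given as [roll, pitch, yaw] about the fixed x, y, z axes, in that order (R = Rz(yaw) Ry(pitch) Rx(roll)).
In Python, from bench import r gives the robot as it stands. The module is installed in compiled form; this text tells all that it offers.
- The arm moves only by the shell command python3 -m handwheel 'ROWS' [FORCE]. ROWS is JSON, a list of rows, each a list of 7 numbers: the shift along the tool's x, y, z in m, then the turn, a rotation vector about the tool's x, y, z in degrees, then the finger opening in m, from 0 to 0.0854. In form: [[tx, ty, tz, ax, ay, az, claw], ...]. A call has 1 to 8 rows; each row shifts and turns the commanded pose from where the row before left it, along the tool's axes as they then stand; what a row does not reach is not made up. A row lasts 1/12 s, in which the tool goes at most 41.7 mm and 7.16 degrees, less where a joint would pass 70% of its speed; a pose out of reach is approached as far as the arm can. A call with a gripper value outside its range is refused whole. The fingers move at their own pace and stop on an object; FORCE is the grip in N (left out, the last holds). Time passes only in rows, so rows that do not move let the fingers close. It gives the time, the measured TCP pose, the force, the opening and the grip force at its end, in the units of the state.
- r.sense(): the state, without advancing time (a new reading comes with each control period).
- r.snapshot(name): name is "scene" or "side" or "wrist"; returns (picture, depth): 420x560x3 uint8, blue, green, red; 420x560 float32, mm along the optical axis (not along the pixel's ray), 0 where there is no reading.
- r.calibration(name): a dict with "vfov" (degrees; the focal length in pixels is half the picture's height over the tangent of half this angle, whatever the lens; pixels are square), "cx", "cy" (the principal point, pixels), "rvec" (rotation vector, rad) and "tvec" (3), from world to camera coordinates, as OpenCV has them; the wrist camera has in their place "tool_from_camera" (4x4, takes a point from camera to tool coordinates, whose origin is the TCP and whose axes are the flange's). Camera axes: x right, y down, z forward; pixel columns grow to the right and rows downward; lengths in mm; the calibration is good to about 2 mm. A picture is of the moment at which its call begins: read the wrist's pose just before it. calibration takes no time and is no camera call.
- r.hand_in(): hands the job in; it is judged then, once.
The state is a dict: "time": time; "joint_pos": joint angles; "qd": joint speeds; "joint_efforts": joint torques, N m; "tool_pos": TCP position; "tcp_rot": TCP orientation; "ft_force": force on the tool from outside, world axes, zero at the start; "wrist_torque": the same for the moment, N m; "finger_gap": finger opening in mm; "grip_force": force on a finger pad.
Only numpy, scipy, OpenCV 4.12 (cv2) and the standard library are available. Lean on these libraries where they do the work, as an engineer would, in place of code of your own. Each camera call takes 0.05 s, during which the arm holds its last target. There are 200 camera calls.

## Working session

There is one attempt and no reset: what is moved stays moved. The work goes in short steps, Python scripts to look and compute and a shell command to move; the robot and the scene stay as the last step left them, time stands still between calls to the robot, and variables do not carry over. Pictures are saved under pics/ and viewed, at most 10 in all, crops included, and the job is handed in when it is done.

```bash
mkdir -p pics
cat > h.py <<'E'
import numpy as np,cv2
from bench import r
from scipy.spatial.transform import Rotation as R
def cam(n):
    c=r.calibration(n); f=210/np.tan(np.radians(c["vfov"]/2))
    if "rvec" in c:
        Rm=cv2.Rodrigues(np.array(c["rvec"],float))[0]; t=np.array(c["tvec"],float).ravel()
        return f,c["cx"],c["cy"],Rm.T,-Rm.T@t
    s=r.sense(); T=np.array(c["tool_from_camera"]); W=np.eye(4)
    W[:3,:3]=R.from_euler('xyz',s["tcp_rot"],degrees=True).as_matrix(); W[:3,3]=s["tool_pos"]
    M=W@T; return f,c["cx"],c["cy"],M[:3,:3],M[:3,3]
def ray(C,u,v): return C[3]@np.array([(u-C[1])/C[0],(v-C[2])/C[0],1.])
def onz(C,u,v,z):
    d=ray(C,u,v); return C[4]+d*(z-C[4][2])/d[2]
def cloud(C,D):
    v,u=np.mgrid[0:420,0:560]; P=np.stack([(u-C[1])/C[0]*D,(v-C[2])/C[0]*D,D],-1)
    return P@C[3].T+C[4]
def proj(C,p):
    q=C[3].T@(np.array(p,float)-C[4]); return C[1]+C[0]*q[0]/q[2],C[2]+C[0]*q[1]/q[2]
E
python3 - <<'E'
from h import *
s=r.sense();print(s)
for n in("scene","side","wrist"):
    C=cam(n);p,d=r.snapshot(n);cv2.imwrite(f"pics/{n}0.png",p);np.savez(f"{n}0.npz",d=d,p=p,C=np.array([C[0],C[1],C[2],*C[3].ravel(),*C[4]]));print(n,C,(d>0).mean())
E
```

```text
{'time': 0.0, 'joint_pos': array([ 6.10549236e+01,  7.51423254e+00,  8.53299128e+01,  3.49776368e-04,
        8.72596731e+01, -4.89210975e+00]), 'qd': array([1.58132997e-02, 4.06780740e-05, 2.24190769e-02, 3.48564781e-02,
       1.27408543e-02, 9.76686430e-02]), 'joint_efforts': array([ 1.17314544e-04, -5.69402683e+01, -5.00551951e+01, -3.16190408e-04,
        1.52467604e-02, -1.87317340e-05]), 'tool_pos': array([244.27132648, 547.47093143, 249.24743621]), 'tcp_rot': array([-1.79896590e+02, -9.20167541e-03,  1.55947008e+02]), 'ft_force': array([-0.03802026, -0.01491091,  0.32657624]), 'wrist_torque': array([-0.02054697, -0.03163946,  0.0223426 ]), 'grip_force': 0.0, 'finger_gap': 85.31933341186709}
scene (np.float64(401.89853222302446), 285.47603250611104, 211.56484945950774, array([[-0.17363345,  0.70006612, -0.69264627],
       [ 0.98474815,  0.11551749, -0.13010297],
       [-0.01106792, -0.70467236, -0.70944652]]), array([1138.31951696,  133.11339264,  726.81408446])) 0.9959651360544217
side (np.float64(401.84779556984745), 279.9748412832589, 209.90832255314135, array([[-0.96750839, -0.18836299,  0.16866211],
       [-0.25279923,  0.73249248, -0.63209755],
       [-0.00447994, -0.65419734, -0.75631063]]), array([275.99620748, 740.40482632, 925.77016857])) 0.9959098639455782
wrist (np.float64(339.7628351425934), 283.8955704297055, 211.74302009504677, array([[ 0.40768672,  0.8629042 ,  0.29864339],
       [ 0.91311855, -0.38438285, -0.13588356],
       [-0.00246109,  0.32809474, -0.94464162]]), array([166.86367612, 582.00236106, 372.33940927])) 0.9960416666666667
```

View pics/scene0.png

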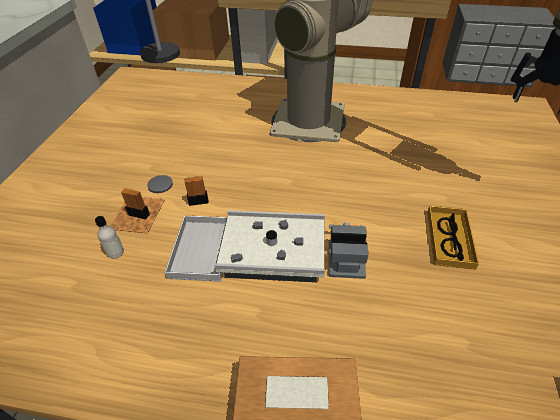

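View pics/side0.png

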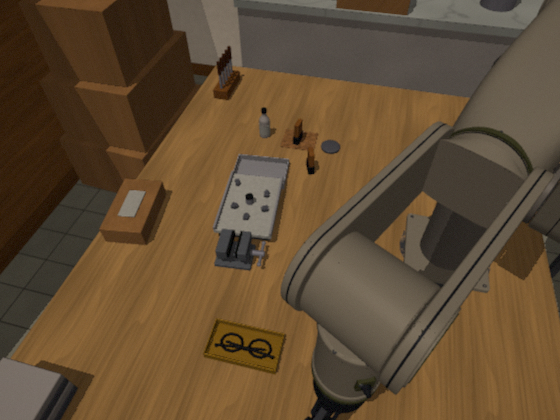

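The scene view shows two scraper lookalikes: one on the mat (135,203) and one off it (196,190). The plate is around (272,243) with five chips near (257,225), (283,224), (298,241), (281,255) and (236,258), and the chuck is at (271,238). The tray is at (197,247) on the −y side, the vise at (348,250), the bottle at (110,240) and the blank at (160,184). The side view shows the same layout: scrapers at (298,131) and (311,161).

```bash
cat > m.py <<'E'
from h import *
def load(n):
    z=np.load(n+".npz");c=z["C"];return (c[0],c[1],c[2],c[3:12].reshape(3,3),c[12:15]),z["p"],z["d"]
def rect(P): return cv2.minAreaRect(P[:,:2].astype(np.float32).reshape(-1,1,2))
E
python3 - <<'E'
from m import *
for n in("scene","side"):
    C,p,d=load(n+"0");W=cloud(C,d);Z=W[...,2]
    reg=(W[...,0]>350)&(W[...,0]<800)&(W[...,1]>-450)&(W[...,1]<250)
    hsv=cv2.cvtColor(p,cv2.COLOR_BGR2HSV)
    bench=reg&(abs(Z)<8);print(n,"bench z med",np.median(Z[bench]))
    m=(reg&(Z>8)).astype(np.uint8)
    k,l,st,ce=cv2.connectedComponentsWithStats(m)
    for i in range(1,k):
        if st[i,4]>15:
            P=W[l==i];print("blob",ce[i].round(),st[i,4],"z98 %.0f"%np.percentile(P[:,2],98),"med",np.median(P,0).round())
            t=P[P[:,2]>np.percentile(P[:,2],98)-8];print("   top",np.median(t,0).round(1),rect(t))
    # plate top, chips
    pl=reg&(abs(Z-40)<4)&(hsv[...,2]>150)&(hsv[...,1]<50);P=W[pl];print("plate",rect(P),np.median(P[:,2]))
    mask=np.zeros(Z.shape,np.uint8);hull=cv2.convexHull(np.argwhere(pl)[:,::-1].astype(np.int32));cv2.fillConvexPoly(mask,hull,1)
    dk=((hsv[...,2]<150)&(mask>0)).astype(np.uint8)
    k,l,st,ce=cv2.connectedComponentsWithStats(dk)
    for i in range(1,k):
        if st[i,4]>12: 
            P=W[l==i];print(" dark",ce[i].round(1),st[i,4],"z",P[:,2].max().round(),"c@z51",onz(C,*ce[i],48).round(1))
C,p,d=load("scene0");a=cv2.resize(p[150:290,80:380],(800,373),interpolation=cv2.INTER_CUBIC);cv2.imwrite("pics/crop0.png",a)
E
```

```text
scene bench z med 1.1301106912942487
blob [159. 183.] 318 z98 16 med [ 389. -354.   12.]
   top [ 389.1 -353.6   12.5] ((385.49224853515625, -355.2218933105469), (64.92182159423828, 65.27912902832031), 5.270269870758057)
blob [196. 190.] 489 z98 82 med [ 438. -228.   49.]
   top [ 434.  -229.1   80.3] ((431.9344787597656, -230.39801025390625), (18.461341857910156, 42.2857551574707), 18.56841278076172)
blob [134. 203.] 542 z98 85 med [ 511. -358.   50.]
   top [ 506.8 -361.8   83.2] ((503.4856262207031, -362.43792724609375), (44.21403121948242, 19.13682746887207), 82.02350616455078)
blob [264. 246.] 7473 z98 55 med [580. -15.  41.]
   top [577.9  -2.3  52.2] ((566.80810546875, -5.037651062011719), (168.19284057617188, 229.85899353027344), 6.034035682678223)
blob [108. 238.] 652 z98 116 med [ 635. -357.   64.]
   top [ 629.  -364.   114.9] ((627.478759765625, -365.4197692871094), (20.132909774780273, 17.583959579467773), 22.395708084106445)
blob [348. 250.] 1909 z98 75 med [585. 161.  65.]
   top [568.  161.5  72.5] ((558.51708984375, 161.88113403320312), (84.79403686523438, 75.7258758
[... 1380 characters left out ...]
2656, 66.99674224853516), 10.653969764709473)
blob [310. 160.] 187 z98 84 med [ 431. -214.   52.]
   top [ 433.4 -227.    81.1] ((433.0920104980469, -228.87677001953125), (15.807146072387695, 43.34309387207031), 20.09871482849121)
blob [246. 214.] 5070 z98 75 med [562.  43.  42.]
   top [566.9 162.3  73. ] ((568.075927734375, 92.08252716064453), (81.62889099121094, 219.19284057617188), 7.061984062194824)
plate ((0.0, 0.0), (0.0, 0.0), 0.0) nan
  return _methods._mean(a, axis=axis, dtype=dtype,
  ret = ret.dtype.type(ret / rcount)
Traceback (most recent call last):
cv2.error: OpenCV(4.12.0) /io/opencv/modules/imgproc/src/drawing.cpp:2404: error: (-215:Assertion failed) points.checkVector(2, CV_32S) >= 0 in function 'fillConvexPoly'
```

Run:
```python
from m import *
C,p,d=load("scene0");a=cv2.resize(p[150:290,80:380],(800,373),interpolation=cv2.INTER_CUBIC)
C,p,d=load("side0");b=cv2.resize(p[40:180,190:350],(229,200),interpolation=cv2.INTER_CUBIC)
W=cloud(C,d);print("rack",W[75:98,215:240].reshape(-1,3).mean(0))
o=np.zeros((580,800,3),np.uint8);o[:373]=a;o[375:575,:229]=b;cv2.imwrite("pics/crop0.png",o)
for nm,P in(("mat",(505,-361.5)),("off",(433,-229))):print(nm,np.hypot(*P))
```

```text
rack [ 846.12886004 -587.9170172    33.78482347]
mat 621.0533390941554
off 489.8264998956263
```

View pics/crop0.png

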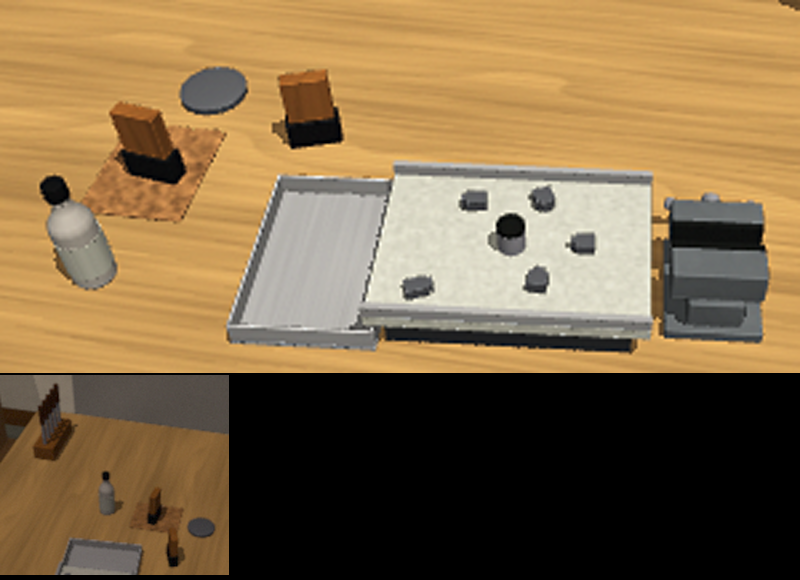

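The mat block is at crop (148,143), full picture (135,203). It stands 621 mm from the base, against 490 mm for the block off the mat at (196,190). The rack in the side view at (227,80) holds thin tools, so it isn't a candidate. I'll take the mat block, but first go to an overview with the wrist camera.

```bash
A='python3 -m handwheel'
python3 -m handwheel '[[-0.0256,-0.0186,0,0,0,0,0.085],[-0.0256,-0.0186,0,0,0,0,0.085],[-0.0256,-0.0186,0,0,0,0,0.085],[-0.0256,-0.0186,0,0,0,0,0.085],[-0.0256,-0.0186,0,0,0,0,0.085],[-0.0256,-0.0186,0,0,0,0,0.085],[-0.0256,-0.0186,0,0,0,0,0.085],[-0.0256,-0.0186,0,0,0,0,0.085]]'
python3 -m handwheel '[[-0.0256,-0.0186,0,0,0,0,0.085],[-0.0256,-0.0186,0,0,0,0,0.085],[-0.0256,-0.0186,0,0,0,0,0.085],[-0.0256,-0.0186,0,0,0,0,0.085],[-0.0256,-0.0186,0,0,0,0,0.085],[-0.0256,-0.0186,0,0,0,0,0.085],[-0.0256,-0.0186,0,0,0,0,0.085],[-0.0256,-0.0186,0,0,0,0,0.085]]'
python3 -m handwheel '[[-0.0256,-0.0186,0,0,0,0,0.085],[-0.0256,-0.0186,0,0,0,0,0.085],[-0.0256,-0.0186,0,0,0,0,0.085],[-0.0256,-0.0186,0,0,0,0,0.085],[0,0,0,0,0,6,0.085],[0,0,0,0,0,6,0.085],[0,0,0,0,0,6,0.085],[0,0,0,0,0,6,0.085]]'
python3 -m handwheel '[[0,0,0,0,0,6,0.085],[0,0,0,0,0,6,0.085],[0,0,0,0,0,6,0.085],[0,0,0,0,0,6,0.085],[0,0,0,0,0,6,0.085],[0,0,0,0,0,6,0.085],[0,0,0,0,0,0,0.085]]'
python3 - <<'E'
from h import *
n="wrist";C=cam(n);p,d=r.snapshot(n);cv2.imwrite("pics/wrist1.png",p);np.savez("wrist1.npz",d=d,p=p,C=np.array([C[0],C[1],C[2],*C[3].ravel(),*C[4]]))
E
```

```text
time: 0.82
tool_pos: [371.2, 327.1, 250.1]
tcp_rot: [-180.0, -0.0, 156.0]
ft_force: [0.9, 0.5, -0.1]
finger_gap: 84.8
grip_force: 0.0
time: 1.48
tool_pos: [497.6, 107.7, 250.1]
tcp_rot: [-180.0, -0.0, 155.9]
ft_force: [1.1, 0.4, 0.2]
finger_gap: 84.9
grip_force: 0.0
time: 2.15
tool_pos: [560.3, -0.8, 249.7]
tcp_rot: [-180.0, -0.0, 131.6]
ft_force: [1.2, 0.0, 0.3]
finger_gap: 85.2
grip_force: 0.0
time: 2.73
tool_pos: [560.2, -0.4, 249.9]
tcp_rot: [-180.0, -0.0, 95.7]
ft_force: [0.3, 0.6, -0.5]
finger_gap: 85.3
grip_force: 0.0
```

View pics/wrist1.png

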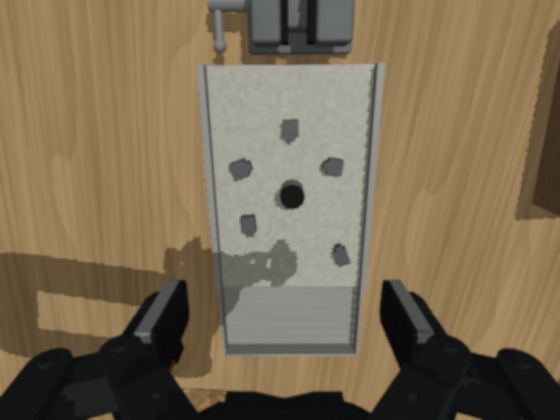

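The wrist view shows the plate between fences at columns ~205–383. Its chips are at (289,129), (241,169), (333,166), (249,225) and (341,255), the chuck is at (291,195), and the tray is below (rows 287–355).

Run:
```python
from m import *
C,p,d=load("wrist1");W=cloud(C,d);Z=W[...,2];hsv=cv2.cvtColor(p,cv2.COLOR_BGR2HSV)
reg=np.zeros(Z.shape,bool);reg[55:300,190:395]=True
f=reg&(Z>33)&(Z<56);f=cv2.morphologyEx(f.astype(np.uint8),cv2.MORPH_OPEN,np.ones((3,3)))
P=W[f>0];R_=rect(P);print("plate depth",R_,np.median(P[:,2]))
# corners by ray at fence top z=52
c0=np.array(R_[0]);a=np.radians(R_[2]);ex=np.array([np.cos(a),np.sin(a)])
if abs(ex[0])<.7: ex=np.array([ex[1],-ex[0]])
ey=np.array([-ex[1],ex[0]]);print("ex",ex)
F=lambda q:np.array([(q[:2]-c0)@ex,(q[:2]-c0)@ey]).round(1)
dk=(reg&(hsv[...,2]<105)&(Z>42.)).astype(np.uint8);dk[:62]=0
k,l,st,ce=cv2.connectedComponentsWithStats(dk)
for i in range(1,k):
    if st[i,4]>60:
        q=W[l==i];zt=np.percentile(q[:,2],95);T=q[q[:,2]>zt-3]
        print(ce[i].round(),st[i,4],"ztop %.1f"%zt,"world",np.array(rect(T)[0]).round(1),"plate",F(np.array(rect(T)[0])),"ray",F(onz(C,*ce[i],zt-4)),"xr",[ (F(x)[0]) for x in (T[T[:,0].argmin()],T[T[:,0].argmax()])])
S=np.array([505,-361.5]);print("scraper",S)
for z in("scene0","side0"):
    C,p,d=load(z);W=cloud(C,d);Z=W[...,2];m=(abs(W[...,0]-505)<45)&(abs(W[...,1]+361)<45)
    T=W[m&(Z>76)];print(z,rect(T),T[:,2].mean(),"mat z",np.median(Z[(abs(W[...,0]-505)<60)&(abs(W[...,1]+361)<50)&(Z<12)]))
```

```text
plate depth ((566.1998901367188, -5.586189270019531), (164.50767517089844, 230.5832061767578), 6.094597339630127) 39.49940462804307
ex [0.99434796 0.10617031]
[367. 177.] 542 ztop 51.2 world [639.4   7.5] plate [74.2  5.3] ray [75.9 12.8] xr [np.float64(-4.6), np.float64(76.0)]
[208. 116.] 132 ztop 47.8 world [483.6  52. ] plate [-76.  66.] ray [-76.2  70.8] xr [np.float64(-76.1), np.float64(-76.2)]
[289. 129.] 298 ztop 51.4 world [559.8  51.7] plate [-0.2 57.7] ray [-0.2 58.4] xr [np.float64(-7.2), np.float64(6.7)]
[240. 169.] 341 ztop 52.6 world [534.8  40. ] plate [-26.4  48.6] ray [-48.   21.8] xr [np.float64(-57.4), np.float64(-4.6)]
[332. 166.] 305 ztop 52.4 world [603.9  22. ] plate [40.4 23.4] ray [41.1 23.3] xr [np.float64(30.9), np.float64(50.1)]
[291. 194.] 584 ztop 68.3 world [567.7  -7. ] plate [ 1.3 -1.5] ray [1.2 0.1] xr [np.float64(-10.5), np.float64(13.1)]
[217. 267.] 342 ztop 52.4 world [516.7 -20.2] plate [-50.7  -9.3] ray [-78.4 -85. ] xr [np.float64(-81.6), np.float64(-4.6)]
[248. 224.] 280 ztop 51.5 world [534.5  13.8] plate [-29.4  22.7] ray [-43.1 -36.5] xr [np.float64(-50.7), np.float64(-4.6)]
[340. 255.] 248 ztop 51.4 world [626.4 -71. ] plate [ 52.9 -71.4] ray [ 53.2 -71.8] xr [np.float64(45.3), np.float64(61.5)]
[388. 290.] 267 ztop 258.1 world [578.1  48. ] plate [17.5 52. ] ray [36.4 15.4] xr [np.float64(-4.6), np.float64(38.4)]
scraper [ 505.  -361.5]
scene0 ((503.4856262207031, -362.43792724609375), (44.21403121948242, 19.13682746887207), 82.02350616455078) 82.3469976851385 mat z 3.8681784900213074
side0 ((505.94732666015625, -362.8653564453125), (45.07555389404297, 15.645423889160156), 81.7434310913086) 83.61030690665876 mat z 4.801263138755189
```

```bash
python3 -m handwheel '[[0,0,0,0,0,7,0.085],[0,0,0,0,0,7,0.085],[-0.0366,-0.0005,0,0,0,0,0.085],[-0.0366,-0.0005,0,0,0,0,0.085],[-0.0366,-0.0005,0,0,0,0,0.085],[-0.0366,-0.0005,0,0,0,0,0.085],[-0.0366,-0.0005,0,0,0,0,0.085],[-0.0366,-0.0005,0,0,0,0,0.085]]'
python3 -m handwheel '[[-0.0366,-0.0005,0,0,0,0,0.085],[-0.0366,-0.0005,0,0,0,0,0.085],[-0.0366,-0.0005,0,0,0,0,0.085],[-0.0366,-0.0005,0,0,0,0,0.085],[0,0,0,0,0,0,0.085],[0,0,0,0,0,0,0.085]]'
python3 - <<'E'
from m import *
s=r.sense();print(s["tool_pos"],s["tcp_rot"])
n="wrist";C=cam(n);p,d=r.snapshot(n);W=cloud(C,d);Z=W[...,2]
cv2.imwrite("pics/wrist2.png",p)
m=(abs(W[...,0]-505)<45)&(abs(W[...,1]+361)<45)
T=W[m&(Z>74)&(Z<90)];print(len(T),rect(T),np.median(T[:,2]))
q=np.argwhere(m&(Z>74)&(Z<90));print("pix",q.mean(0)[::-1])
# ray method on colour mask
B=W[m&(Z<10)];print("mat z",np.median(B[:,2]))
E
```

```text
time: 3.45
tool_pos: [526.1, -219.0, 250.3]
tcp_rot: [180.0, -0.0, 82.2]
ft_force: [0.4, 0.1, 0.2]
finger_gap: 85.4
grip_force: 0.0
time: 3.95
tool_pos: [503.2, -364.1, 249.6]
tcp_rot: [-180.0, -0.0, 82.0]
ft_force: [0.0, 0.3, 0.0]
finger_gap: 84.9
grip_force: 0.0
[ 503.24883768 -364.08858723  249.61316198] [-1.79951865e+02 -2.63390301e-02  8.19626145e+01]
876 ((503.21929931640625, -363.4898376464844), (44.007469177246094, 15.872931480407715), 82.33062744140625) 82.12865369391255
pix [284.43949772 191.80479452]
mat z 2.280745695486104
```

View pics/wrist2.png

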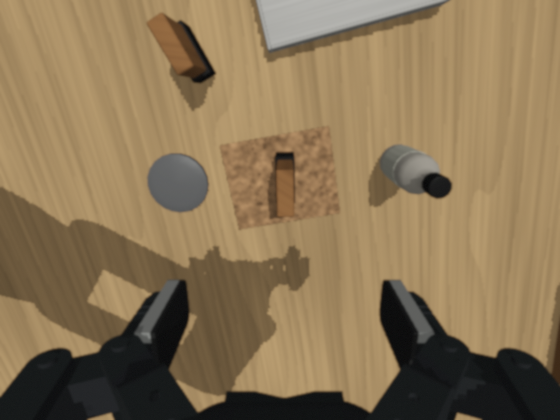

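The wrist view shows the scraper grip at (285,190), centred on the mat and aligned with the fingers, with the blank at (178,182) and the bottle at (420,172) clear of them. Descend and grip.

```bash
python3 -m handwheel '[[0,0,0.028,0,0,0,0.085],[0,0,0.028,0,0,0,0.085],[0,0,0.028,0,0,0,0.085],[0,0,0.028,0,0,0,0.085],[0,0,0.028,0,0,0,0.085],[0,0,0.028,0,0,0,0.085],[0,0,0.012,0,0,0,0.085],[0,0,0.009,0,0,0,0.085]]'
python3 -m handwheel '[[0,0,0,0,0,0,0.005],[0,0,0,0,0,0,0.005],[0,0,0,0,0,0,0.005],[0,0,0,0,0,0,0.005],[0,0,0,0,0,0,0.005],[0,0,0,0,0,0,0.005],[0,0,0,0,0,0,0.005],[0,0,0,0,0,0,0.005]]' 70
python3 -m handwheel '[[0,0,0,0,0,0,0.005],[0,0,0,0,0,0,0.005],[0,0,0,0,0,0,0.005],[0,0,0,0,0,0,0.005]]'
```

```text
time: 4.67
tool_pos: [503.6, -360.0, 59.2]
tcp_rot: [-179.8, -0.1, 82.1]
ft_force: [-0.2, -0.3, 0.4]
finger_gap: 84.6
grip_force: 0.0
time: 5.33
tool_pos: [505.0, -362.9, 62.7]
tcp_rot: [179.9, 0.1, 81.9]
ft_force: [0.2, 0.1, 6.6]
finger_gap: 15.0
grip_force: 69.0
time: 5.67
tool_pos: [505.0, -362.9, 62.8]
tcp_rot: [179.9, 0.1, 81.9]
ft_force: [0.7, -0.4, 6.3]
finger_gap: 15.2
grip_force: 69.0
```

```bash
python3 -m handwheel '[[0,0,-0.01,0,0,0,0.005],[0,0,-0.02,0,0,0,0.005],[0,0,-0.025,0,0,0,0.005],[0,0,-0.025,0,0,0,0.005],[0,0,0,0,0,-7,0.005],[0,0,0,0,0,-7,0.005],[0.0342,0.0061,0,0,0,0,0.005],[0.0342,0.0061,0,0,0,0,0.005]]'
python3 -m handwheel '[[0.0342,0.0061,0,0,0,0,0.005],[0.0342,0.0061,0,0,0,0,0.005],[0.0342,0.0061,0,0,0,0,0.005],[0.0342,0.0061,0,0,0,0,0.005],[0.0342,0.0061,0,0,0,0,0.005],[0.0342,0.0061,0,0,0,0,0.005],[0.0342,0.0061,0,0,0,0,0.005],[0.0342,0.0061,0,0,0,0,0.005]]'
python3 -m handwheel '[[0.0342,0.0061,0,0,0,0,0.005],[0.0342,0.0061,0,0,0,0,0.005],[0,0,0,0,0,0,0.005],[0,0,0,0,0,0,0.005],[0,0,0,0,0,0,0.005],[0,0,0,0,0,0,0.005]]'
python3 - <<'E'
from m import *
s=r.sense();print(s["tool_pos"],s["tcp_rot"],s["ft_force"],s["finger_gap"])
ims=[]
for n in("wrist","scene"):
    C=cam(n);p,d=r.snapshot(n);ims.append(p)
o=np.hstack([ims[0][::,100:460],cv2.resize(ims[1][150:290,150:300],(440,420))]);cv2.imwrite("pics/w3.png",o)
E
```

```text
time: 6.33
tool_pos: [508.8, -293.4, 141.7]
tcp_rot: [180.0, 0.0, 95.8]
ft_force: [0.8, -0.2, -0.4]
finger_gap: 14.9
grip_force: 68.3
time: 7.0
tool_pos: [529.0, -14.0, 141.7]
tcp_rot: [-180.0, -0.0, 95.9]
ft_force: [0.5, 0.4, -1.2]
finger_gap: 15.3
grip_force: 68.3
time: 7.5
tool_pos: [534.4, 52.6, 141.3]
tcp_rot: [-180.0, 0.0, 95.9]
ft_force: [0.1, 0.3, -1.0]
finger_gap: 15.6
grip_force: 68.4
[534.39704776  52.56529763 141.34685612] [-1.79982751e+02  2.17854034e-02  9.58947123e+01] [ 0.05378793  0.3158928  -1.03031926] 15.601492175141306
```

View pics/w3.png

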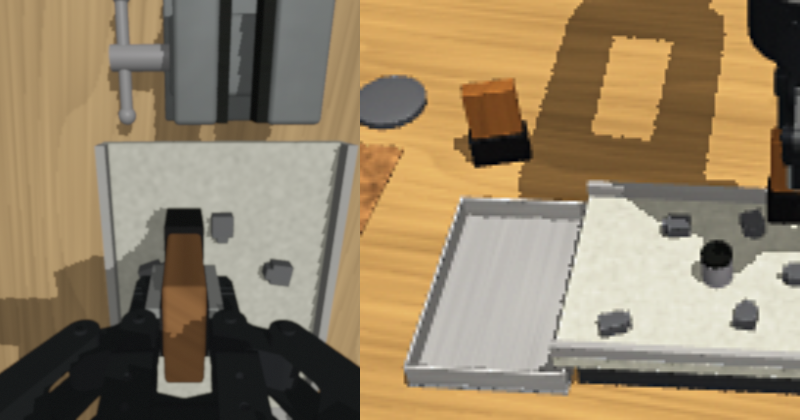

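The scraper is held upright at about (185,300). Chip C is just to its right at (221,226). Lower it onto the plate by feel.

```bash
python3 -m handwheel '[[0,0,0.012,0,0,0,0.005],[0,0,0.012,0,0,0,0.005],[0,0,0.009,0,0,0,0.005],[0,0,0.005,0,0,0,0.005],[0,0,0,0,0,0,0.005],[0,0,0,0,0,0,0.005],[0,0,0,0,0,0,0.005]]'
python3 -m handwheel '[[0,0,0.002,0,0,0,0.005],[0,0,0,0,0,0,0.005],[0,0,0,0,0,0,0.005]]'
python3 -m handwheel '[[0,0,0.001,0,0,0,0.005],[0,0,0,0,0,0,0.005],[0,0,0,0,0,0,0.005]]'
python3 -m handwheel '[[0,0,0.001,0,0,0,0.005],[0,0,0,0,0,0,0.005],[0,0,0,0,0,0,0.005]]'
```

```text
time: 8.18
tool_pos: [534.7, 53.6, 103.5]
tcp_rot: [180.0, 0.0, 95.9]
ft_force: [0.0, 0.5, -1.0]
finger_gap: 15.2
grip_force: 68.3
time: 8.43
tool_pos: [534.7, 53.7, 101.6]
tcp_rot: [180.0, 0.0, 96.0]
ft_force: [-0.2, -0.2, -1.2]
finger_gap: 15.3
grip_force: 68.3
time: 8.68
tool_pos: [534.5, 53.6, 100.3]
tcp_rot: [180.0, 0.0, 95.9]
ft_force: [0.6, 0.3, -0.2]
finger_gap: 15.6
grip_force: 68.3
time: 8.93
tool_pos: [534.8, 53.7, 99.7]
tcp_rot: [180.0, 0.0, 95.9]
ft_force: [-0.8, -0.8, 3.2]
finger_gap: 14.8
grip_force: 68.8
```

```bash
python3 -m handwheel '[[0,0,-0.001,0,0,0,0.005],[0,0.005,0,0,0,0,0.005],[0,0.005,0,0,0,0,0.005],[0,0.005,0,0,0,0,0.005],[0,0.005,0,0,0,0,0.005],[0,0.005,0,0,0,0,0.005],[0,0.005,0,0,0,0,0.005],[0,0.005,0,0,0,0,0.005]]'
python3 -m handwheel '[[0,0.005,0,0,0,0,0.005],[0,0.005,0,0,0,0,0.005],[0,0.005,0,0,0,0,0.005],[0,0.005,0,0,0,0,0.005],[0,0,0,0,0,0,0.005],[0,0,0,0,0,0,0.005],[0,-0.005,0,0,0,0,0.005]]'
python3 -m handwheel '[[0,0,-0.015,0,0,0,0.005],[0,0,-0.015,0,0,0,0.005],[0.016,0.009,0,0,0,0,0.005],[0.016,0.013,0,0,0,0,0.005],[0,0,0,0,0,7,0.005],[0,0,0,0,0,7,0.005],[0,0,0,0,0,7,0.005],[0,0,0,0,0,7,0.005]]'
python3 -m handwheel '[[0,0,0,0,0,7,0.005],[0,0,0,0,0,7,0.005],[0,0,0,0,0,7,0.005],[0,0,0,0,0,7,0.005],[0,0,0,0,0,7,0.005],[0,0,0,0,0,7,0.005],[0,0,0,0,0,7,0.005],[0,0,0,0,0,7,0.005]]'
python3 -m handwheel '[[0,0,0,0,0,6,0.005],[0,0,0,0,0,0,0.005],[0,0,0,0,0,0,0.005]]'
python3 - <<'E'
from m import *
s=r.sense();q=s["tool_pos"][:2]-[566.2,-5.6];ex=np.array([.9943,.1062]);ey=np.array([-.1062,.9943]);print(q@ex,q@ey,s["tool_pos"],s["tcp_rot"])
ims=[]
for n in("wrist","scene"):
    C=cam(n);p,d=r.snapshot(n);ims.append(p)
o=np.hstack([cv2.resize(ims[0],(400,300)),cv2.resize(ims[1][190:290,200:333],(400,300))]);cv2.imwrite("pics/w4.png",o)
E
```

```text
time: 9.6
tool_pos: [569.9, 57.3, 100.2]
tcp_rot: [-180.0, -0.0, 95.9]
ft_force: [-0.5, 0.6, -0.2]
finger_gap: 15.3
grip_force: 68.4
time: 10.18
tool_pos: [584.5, 58.8, 100.3]
tcp_rot: [180.0, 0.0, 95.9]
ft_force: [0.9, 0.1, -1.6]
finger_gap: 15.4
grip_force: 68.4
time: 10.85
tool_pos: [602.1, 93.0, 130.2]
tcp_rot: [-180.0, 0.0, 67.6]
ft_force: [-0.8, 0.2, -1.3]
finger_gap: 15.1
grip_force: 68.5
time: 11.52
tool_pos: [602.1, 92.8, 130.2]
tcp_rot: [-180.0, 0.0, 11.6]
ft_force: [0.2, 1.7, -1.7]
finger_gap: 15.0
grip_force: 68.5
time: 11.77
tool_pos: [602.4, 92.9, 130.3]
tcp_rot: [180.0, 0.0, 6.1]
ft_force: [-0.5, 1.0, -0.7]
finger_gap: 15.2
grip_force: 68.5
46.40822064653594 94.06344892092515 [602.35737605  92.86461054 130.28671331] [1.79999414e+02 1.44048005e-02 6.14245830e+00]
```

View pics/w4.png

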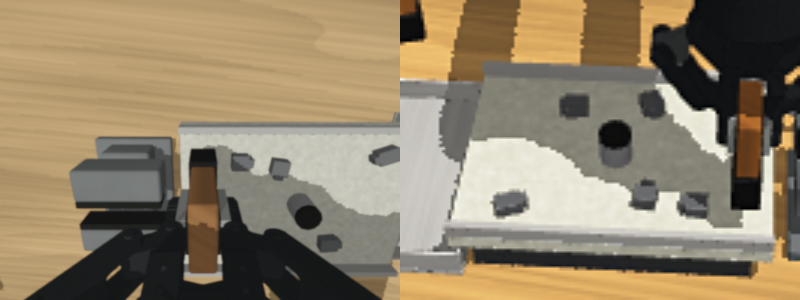

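Chip C has moved into the right lane, at wrist (242,160) beside D at (280,167). The scraper stands behind both, turned to face the tray. Wipe the right lane.

```bash
python3 -m handwheel '[[0,0,0.012,0,0,0,0.005],[0,0,0.012,0,0,0,0.005],[0,0,0.006,0,0,0,0.005],[0,0,0,0,0,0,0.005],[0,0,0,0,0,0,0.005]]'
python3 -m handwheel '[[0,0.007,0,0,0,0,0.005],[0,0.007,0,0,0,0,0.005],[0,0.007,0,0,0,0,0.005],[0,0.007,0,0,0,0,0.005],[0,0.007,0,0,0,0,0.005],[0,0.007,0,0,0,0,0.005],[0,0.007,0,0,0,0,0.005],[0,0.007,0,0,0,0,0.005]]'
python3 -m handwheel '[[0,0.007,0,0,0,0,0.005],[0,0.007,0,0,0,0,0.005],[0,0.007,0,0,0,0,0.005],[0,0.007,0,0,0,0,0.005],[0,0.007,0,0,0,0,0.005],[0,0.007,0,0,0,0,0.005],[0,0.007,0,0,0,0,0.005],[0,0.007,0,0,0,0,0.005]]'
python3 - <<'E'
from m import *
s=r.sense();q=s["tool_pos"][:2]-[566.2,-5.6];ex=np.array([.9943,.1062]);ey=np.array([-.1062,.9943]);print(q@ex,q@ey,s["tool_pos"],s["tcp_rot"])
C=cam("scene");p,d=r.snapshot("scene");W=cloud(C,d)
m=((W[...,2]>43)&(W[...,2]<58)&(cv2.cvtColor(p,cv2.COLOR_BGR2HSV)[...,2]<130)).astype(np.uint8)
k,l,st,ce=cv2.connectedComponentsWithStats(m)
for i in range(1,k):
    if st[i,4]>12:
        g=np.median(W[l==i],0)[:2]-[566.2,-5.6];print(st[i,4],ce[i].round(),(g@ex).round(),(g@ey).round())
E
```

```text
time: 12.28
tool_pos: [602.4, 92.9, 99.4]
tcp_rot: [-180.0, 0.1, 6.0]
ft_force: [-1.3, 0.1, 3.8]
finger_gap: 15.2
grip_force: 69.2
time: 12.95
tool_pos: [608.6, 36.3, 100.2]
tcp_rot: [180.0, 0.0, 5.9]
ft_force: [-0.1, 0.8, -1.2]
finger_gap: 15.3
grip_force: 68.6
time: 13.62
tool_pos: [614.5, -19.2, 100.3]
tcp_rot: [180.0, 0.0, 6.0]
ft_force: [0.7, -0.1, -1.2]
finger_gap: 15.5
grip_force: 68.6
46.544848804955464 -18.60672283318906 [614.45987564 -19.15880925 100.2668465 ] [1.79999189e+02 4.55107659e-03 5.95008821e+00]
15 [423.  24.] -1268.0 544.0
67 [442.  28.] -1233.0 619.0
413 [38. 64.] -813.0 -963.0
14 [557.  34.] -1184.0 1077.0
17 [158.  43.] -1026.0 -564.0
30 [425.  43.] -1073.0 521.0
405 [489.  71.] -834.0 702.0
162 [311. 116.] -499.0 72.0
85 [195. 189.] -151.0 -208.0
81 [308. 217.] -76.0 78.0
27 [273. 242.] 11.0 3.0
24 [348. 240.] -1.0 166.0
99 [252. 253.] 46.0 -40.0
72 [236. 257.] 57.0 -72.0
167 [348. 260.] 50.0 165.0
42 [260. 263.] 70.0 -17.0
146 [243. 268.] 82.0 -54.0
105 [302. 271.] 83.0 70.0
```

```bash
python3 -m handwheel '[[0,0.007,0,0,0,0,0.005],[0,0.007,0,0,0,0,0.005],[0,0.007,0,0,0,0,0.005],[0,0.007,0,0,0,0,0.005],[0,0.007,0,0,0,0,0.005],[0,0.007,0,0,0,0,0.005],[0,0.007,0,0,0,0,0.005],[0,0.007,0,0,0,0,0.005]]'
python3 -m handwheel '[[0,0.007,0,0,0,0,0.005],[0,0.007,0,0,0,0,0.005],[0,0.007,0,0,0,0,0.005],[0,0.007,0,0,0,0,0.005],[0,0.007,0,0,0,0,0.005],[0,0.007,0,0,0,0,0.005],[0,0,0,0,0,0,0.005],[0,0,0,0,0,0,0.005]]'
python3 - <<'E'
from m import *
ims=[]
for n in("side","scene"):
    C=cam(n);p,d=r.snapshot(n);ims.append(p)
o=np.hstack([cv2.resize(ims[0][140:280,190:330],(400,400),interpolation=2),cv2.resize(ims[1][195:295,165:265],(400,400),interpolation=2)]);cv2.imwrite("pics/w5.png",o)
E
```

```text
time: 14.33
tool_pos: [620.3, -74.9, 100.3]
tcp_rot: [-180.0, 0.0, 5.9]
ft_force: [-0.5, 0.1, -1.2]
finger_gap: 15.3
grip_force: 68.6
time: 15.0
tool_pos: [624.6, -116.4, 100.3]
tcp_rot: [-180.0, 0.0, 5.9]
ft_force: [0.7, 0.5, -1.3]
finger_gap: 15.1
grip_force: 68.6
```

View pics/w5.png

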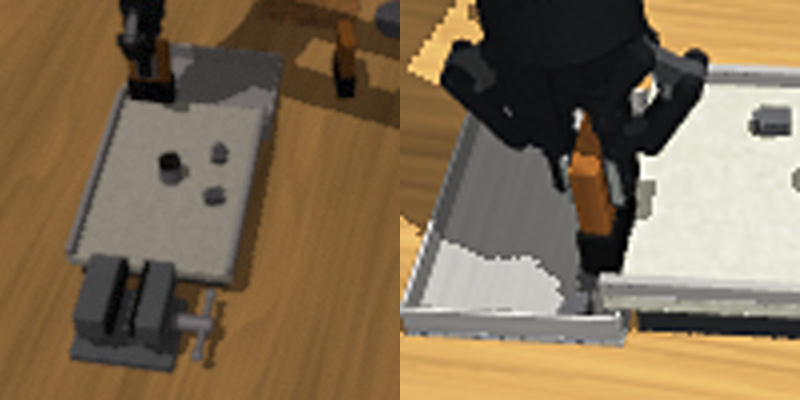

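The side view shows the right lane clear. Only the two left-lane chips remain, at (219,152) and (214,195). Now the left lane.

```bash
python3 -m handwheel '[[0,0,-0.02,0,0,0,0.005],[0,0,-0.03,0,0,0,0.005],[0,0,0,0,0,0,0.005]]'
python3 -m handwheel '[[-0.0115,-0.0215,0,0,0,0,0.005],[-0.0115,-0.0215,0,0,0,0,0.005],[-0.0115,-0.0215,0,0,0,0,0.005],[-0.0115,-0.0215,0,0,0,0,0.005],[-0.0115,-0.0215,0,0,0,0,0.005],[-0.0115,-0.0215,0,0,0,0,0.005],[-0.0115,-0.0215,0,0,0,0,0.005],[-0.0115,-0.0215,0,0,0,0,0.005]]'
python3 -m handwheel '[[0,0,0,0,0,0,0.005],[0,0,0.015,0,0,0,0.005],[0,0,0.015,0,0,0,0.005],[0,0,0.012,0,0,0,0.005],[0,0,0.0055,0,0,0,0.005],[0,0,0.002,0,0,0,0.005],[0,0,0,0,0,0,0.005],[0,0,0,0,0,0,0.005]]'
python3 -m handwheel '[[0,0.007,0,0,0,0,0.005],[0,0.007,0,0,0,0,0.005],[0,0.007,0,0,0,0,0.005],[0,0.007,0,0,0,0,0.005],[0,0.007,0,0,0,0,0.005],[0,0.007,0,0,0,0,0.005],[0,0.007,0,0,0,0,0.005],[0,0.007,0,0,0,0,0.005]]'
python3 -m handwheel '[[0,0.007,0,0,0,0,0.005],[0,0.007,0,0,0,0,0.005],[0,0.007,0,0,0,0,0.005],[0,0.007,0,0,0,0,0.005],[0,0.007,0,0,0,0,0.005],[0,0.007,0,0,0,0,0.005],[0,0.007,0,0,0,0,0.005],[0,0.007,0,0,0,0,0.005]]'
python3 -m handwheel '[[0,0.007,0,0,0,0,0.005],[0,0.007,0,0,0,0,0.005],[0,0.007,0,0,0,0,0.005],[0,0.007,0,0,0,0,0.005],[0,0.007,0,0,0,0,0.005],[0,0.007,0,0,0,0,0.005],[0,0.007,0,0,0,0,0.005],[0,0.007,0,0,0,0,0.005]]'
python3 -m handwheel '[[0,0.004,0,0,0,0,0.005],[0,0,0,0,0,0,0.005],[0,0,0,0,0,0,0.005],[0,0,-0.02,0,0,0,0.005],[0,0,-0.03,0,0,0,0.005],[0,0,-0.03,0,0,0,0.005],[0,0,0,0,0,0,0.005],[0,0,0,0,0,0,0.005]]'
python3 - <<'E'
from m import *
ims=[]
print(r.sense()["tool_pos"],r.sense()["tcp_rot"])
for n in("side","scene"):
    C=cam(n);p,d=r.snapshot(n);ims.append(p)
o=np.hstack([cv2.resize(ims[0][130:270,190:330],(400,400),interpolation=2),cv2.resize(ims[1][165:295,145:275],(400,400),interpolation=2)]);cv2.imwrite("pics/w6.png",o)
E
```

```text
time: 15.35
tool_pos: [627.6, -116.2, 156.7]
tcp_rot: [179.8, -0.4, 6.0]
ft_force: [1.3, -0.5, 0.8]
finger_gap: 15.2
grip_force: 68.6
time: 16.02
tool_pos: [514.5, 46.9, 150.5]
tcp_rot: [-180.0, -0.0, 6.0]
ft_force: [0.3, -0.3, -0.4]
finger_gap: 15.4
grip_force: 68.6
time: 16.68
tool_pos: [515.7, 45.5, 101.3]
tcp_rot: [180.0, -0.0, 5.9]
ft_force: [0.3, 0.3, -0.7]
finger_gap: 15.0
grip_force: 68.9
time: 17.35
tool_pos: [521.1, -11.0, 100.8]
tcp_rot: [-180.0, 0.0, 5.9]
ft_force: [-1.4, 0.8, -1.8]
finger_gap: 15.5
grip_force: 68.8
time: 18.02
tool_pos: [526.9, -66.5, 100.8]
tcp_rot: [180.0, 0.0, 5.9]
ft_force: [-0.5, -0.3, -1.3]
finger_gap: 15.5
grip_force: 68.8
time: 18.68
tool_pos: [532.7, -122.2, 100.8]
tcp_rot: [180.0, 0.0, 5.9]
ft_force: [0.3, -0.7, -1.2]
finger_gap: 15.7
grip_force: 68.8
time: 19.35
tool_pos: [534.7, -125.6, 183.5]
tcp_rot: [179.9, -0.3, 6.0]
ft_force: [-0.7, 0.1, -1.0]
finger_gap: 15.0
grip_force: 68.7
[ 534.73788556 -125.61545187  183.53088897] [179.88388768  -0.27161929   5.97678252]
```

View pics/w6.png

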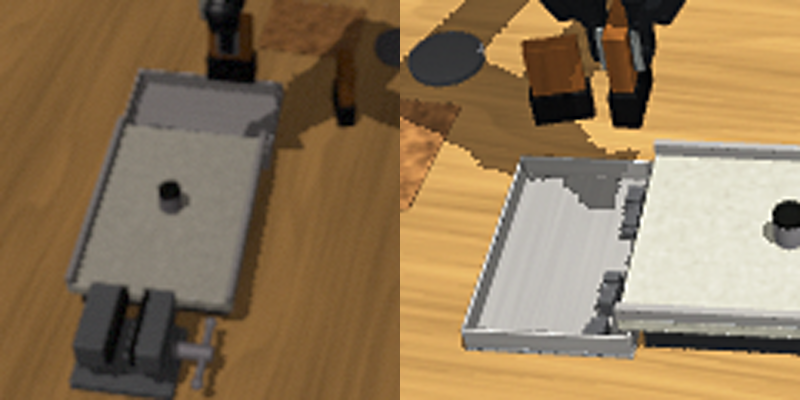

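All five chips now lie in the tray along its near wall: three around (605,300) and two around (632,210). The plate is bare apart from the chuck. Now return the scraper to its mat.

```bash
python3 -m handwheel '[[0,0,0,0,0,-7,0.005],[0,0,0,0,0,-7,0.005],[0,0,0,0,0,-7,0.005],[0,0,0,0,0,-7,0.005],[0,0,0,0,0,-7,0.005],[0,0,0,0,0,-7,0.005],[0,0,0,0,0,-7,0.005],[0,0,0,0,0,-7,0.005]]'
python3 -m handwheel '[[0,0,0,0,0,-7,0.005],[0,0,0,0,0,-7,0.005],[0,0,0,0,0,-6,0.005],[0,0,0,0,0,0,0.005]]'
python3 -m handwheel '[[-0.0299,0.0005,0,0,0,0,0.005],[-0.0299,0.0005,0,0,0,0,0.005],[-0.0299,0.0005,0,0,0,0,0.005],[-0.0299,0.0005,0,0,0,0,0.005],[-0.0299,0.0005,0,0,0,0,0.005],[-0.0299,0.0005,0,0,0,0,0.005],[-0.0299,0.0005,0,0,0,0,0.005],[-0.0299,0.0005,0,0,0,0,0.005]]'
python3 -m handwheel '[[0,0,0,0,0,0,0.005],[0,0,0,0,0,0,0.005],[0,0,0,0,0,0,0.005]]'
```

```text
time: 20.12
tool_pos: [531.9, -125.0, 178.6]
tcp_rot: [-179.8, 0.0, 62.3]
ft_force: [-0.5, -0.4, -0.5]
finger_gap: 15.3
grip_force: 68.7
time: 20.45
tool_pos: [531.9, -125.0, 178.7]
tcp_rot: [-179.8, -0.0, 82.2]
ft_force: [0.5, 0.7, -0.7]
finger_gap: 15.2
grip_force: 68.6
time: 21.12
tool_pos: [502.5, -363.7, 179.2]
tcp_rot: [-179.9, -0.1, 81.7]
ft_force: [0.0, -0.0, -1.0]
finger_gap: 15.3
grip_force: 68.6
time: 21.37
tool_pos: [503.0, -362.1, 179.4]
tcp_rot: [-179.9, -0.1, 81.8]
ft_force: [-0.0, 0.5, -1.3]
finger_gap: 15.3
grip_force: 68.6
```

```bash
python3 -m handwheel '[[0,0,0.025,0,0,0,0.005],[0,0,0.025,0,0,0,0.005],[0,0,0.025,0,0,0,0.005],[0,0,0.02,0,0,0,0.005],[0,0,0.012,0,0,0,0.005],[0,0,0.005,0,0,0,0.005],[0,0,0,0,0,0,0.005],[0,0,0,0,0,0,0.005]]'
python3 -m handwheel '[[0,0,0.0025,0,0,0,0.005],[0,0,0,0,0,0,0.005],[0,0,0,0,0,0,0.005],[0,0,0,0,0,0,0.005]]'
python3 -m handwheel '[[0,0,0.001,0,0,0,0.005],[0,0,0,0,0,0,0.005],[0,0,0,0,0,0,0.005]]'
python3 -m handwheel '[[0,0,0.001,0,0,0,0.005],[0,0,0,0,0,0,0.005],[0,0,0,0,0,0,0.005]]'
```

```text
time: 22.03
tool_pos: [504.2, -362.8, 69.8]
tcp_rot: [179.9, 0.0, 82.0]
ft_force: [-0.2, 0.5, -1.3]
finger_gap: 14.9
grip_force: 68.7
time: 22.37
tool_pos: [503.9, -363.2, 67.1]
tcp_rot: [179.9, 0.0, 81.9]
ft_force: [-0.1, -0.0, -0.6]
finger_gap: 15.5
grip_force: 68.7
time: 22.62
tool_pos: [503.5, -362.9, 65.3]
tcp_rot: [-180.0, -0.0, 81.9]
ft_force: [0.8, -1.0, -2.1]
finger_gap: 15.6
grip_force: 68.7
time: 22.87
tool_pos: [503.4, -362.8, 64.1]
tcp_rot: [-180.0, -0.0, 81.9]
ft_force: [0.1, 0.3, -0.8]
finger_gap: 15.4
grip_force: 68.7
```

```bash
python3 -m handwheel '[[0,0,0.001,0,0,0,0.005],[0,0,0,0,0,0,0.005],[0,0,0,0,0,0,0.005]]'
python3 -m handwheel '[[0,0,0.0007,0,0,0,0.005],[0,0,0,0,0,0,0.005],[0,0,0,0,0,0,0.005]]'
```

```text
time: 23.12
tool_pos: [503.5, -362.8, 63.2]
tcp_rot: [-180.0, -0.0, 81.9]
ft_force: [0.3, -0.5, -0.4]
finger_gap: 15.2
grip_force: 68.7
time: 23.37
tool_pos: [503.5, -362.9, 62.5]
tcp_rot: [-180.0, -0.0, 81.9]
ft_force: [0.1, 0.1, -0.7]
finger_gap: 15.2
grip_force: 68.7
```

```bash
python3 -m handwheel '[[0,0,0.0006,0,0,0,0.005],[0,0,0,0,0,0,0.005],[0,0,0,0,0,0,0.005]]'
```

```text
time: 23.62
tool_pos: [503.6, -363.0, 62.3]
tcp_rot: [180.0, 0.0, 81.9]
ft_force: [-0.1, 0.6, 2.0]
finger_gap: 15.2
grip_force: 69.0
```

The scraper is in contact with the mat. Release and rise.

```bash
python3 -m handwheel '[[0,0,0,0,0,0,0.02],[0,0,0,0,0,0,0.03],[0,0,0,0,0,0,0.05],[0,0,0,0,0,0,0.085],[0,0,0,0,0,0,0.085],[0,0,0,0,0,0,0.085],[0,0,0,0,0,0,0.085],[0,0,0,0,0,0,0.085]]' 30
python3 -m handwheel '[[0,0,-0.01,0,0,0,0.085],[0,0,-0.025,0,0,0,0.085],[0,0,-0.035,0,0,0,0.085],[0,0,-0.035,0,0,0,0.085],[0,0,-0.035,0,0,0,0.085],[0,0,-0.035,0,0,0,0.085],[0,0,0,0,0,0,0.085],[0,0,0,0,0,0,0.085]]'
python3 - <<'E'
from m import *
ims={}
for n in("wrist","scene"):
    C=cam(n);p,d=r.snapshot(n);ims[n]=p;W=cloud(C,d);Z=W[...,2]
    m=(abs(W[...,0]-505)<45)&(abs(W[...,1]+361)<45)
    T=W[m&(Z>74)&(Z<90)];print(n,len(T),rect(T),np.median(T[:,2]))
    q=W.reshape(-1,3)[:, :2]-[566.2,-5.6];ex=np.array([.9943,.1062]);ey=np.array([-.1062,.9943])
    px=(q@ex).reshape(Z.shape);py=(q@ey).reshape(Z.shape);v=cv2.cvtColor(p,cv2.COLOR_BGR2HSV)[...,2]
    k=(abs(px)<82)&(py<-108)&(py>-220)&(Z>7)&(Z<19)&(v<120)
    a,l,st,ce=cv2.connectedComponentsWithStats(k.astype(np.uint8))
    for i in range(1,a):
        if st[i,4]>8:print(" tray",st[i,4],px[l==i].mean().round(),py[l==i].mean().round(),Z[l==i].max().round(1))
    for nm,x,y in(("blank",387,-354),("bottle",628,-364)):
        t=W[(abs(W[...,0]-x)<45)&(abs(W[...,1]-y)<45)&(Z>8)];print(nm,np.median(t,0).round())
o=np.hstack([cv2.resize(ims["wrist"],(400,300)),cv2.resize(ims["scene"][170:280,90:237],(400,300),interpolation=2)]);cv2.imwrite("pics/w7.png",o)
E
```

```text
time: 24.28
tool_pos: [503.5, -362.9, 62.0]
tcp_rot: [-180.0, -0.0, 81.9]
ft_force: [-0.1, -1.3, -0.2]
finger_gap: 85.0
grip_force: 0.0
time: 24.95
tool_pos: [505.0, -364.1, 241.8]
tcp_rot: [179.6, 0.2, 81.9]
ft_force: [-1.1, 0.1, -0.8]
finger_gap: 85.2
grip_force: 0.0
wrist 891 ((502.9786682128906, -363.97235107421875), (43.65260314941406, 15.150897026062012), 81.52930450439453) 82.25076305615454
blank [ 386. -355.   11.]
bottle [ 619. -360.   76.]
scene 134 ((504.7718811035156, -362.3558349609375), (45.79686737060547, 17.77951431274414), 81.81929016113281) 82.8547873704511
 tray 51 -32.0 -127.0 19.0
 tray 14 34.0 -125.0 18.6
 tray 54 65.0 -132.0 18.9
blank [ 389. -354.   13.]
bottle [ 635. -357.   64.]
```

View pics/w7.png

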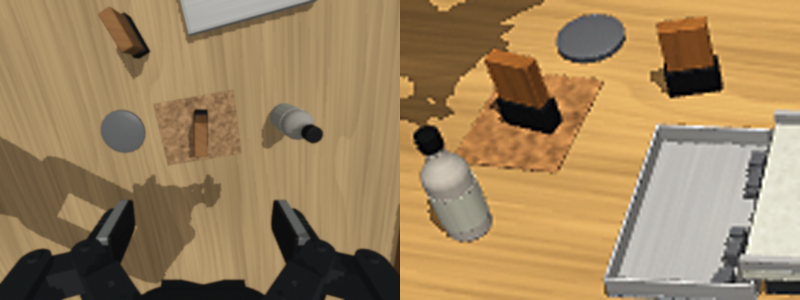

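The scraper stands upright on its mat at its original spot; the blank and the bottle haven't moved. I'll count the chips in the tray from above before handing in.

```bash
python3 -m handwheel '[[0.027,0.0125,0,0,0,0,0.085],[0.027,0.0125,0,0,0,0,0.085],[0.027,0.0125,0,0,0,0,0.085],[0.027,0.0125,0,0,0,0,0.085],[0,0,0,0,0,0,0.085],[0,0,0,0,0,0,0.085],[0,0,0,0,0,0,0.085]]'
python3 - <<'E'
from m import *
n="wrist";C=cam(n);p,d=r.snapshot(n);W=cloud(C,d);Z=W[...,2]
q=W.reshape(-1,3)[:, :2]-[566.2,-5.6];ex=np.array([.9943,.1062]);ey=np.array([-.1062,.9943])
px=(q@ex).reshape(Z.shape);py=(q@ey).reshape(Z.shape);v=cv2.cvtColor(p,cv2.COLOR_BGR2HSV)[...,2]
print("visible py max",py[abs(px)<60].max())
k=(abs(px)<82)&(py<-112)&(py>-220)&(Z>8)&(Z<25)
# coarse height map, 4 mm cells
print("rows py -114..-150, cols px -82..82")
for b in range(-114,-154,-4):
    print("%5d"%b,"".join("%3d"%Z[s].max() if (s:=(py<=b)&(py>b-4)&(px>=a)&(px<a+4)&(Z<35)).any() else "  ." for a in range(-82,82,4)))
s=[((abs(px-a)<40)&k&(v<125)).sum() for a in(-45,45)];print(s)
m=(abs(px)<75)&(abs(py)<110)&(Z>46)&(Z<60);print("on plate",m.sum())
E
```

```text
time: 25.63
tool_pos: [567.3, -262.7, 235.3]
tcp_rot: [-179.8, -0.0, 82.0]
ft_force: [-0.2, -1.2, -0.2]
finger_gap: 85.2
grip_force: 0.0
visible py max -85.8927627962518
rows py -114..-150, cols px -82..82
 -114  34 34 34 34 34 32 34 34 34 33 34 33 34 34 34 34 33 34 34 34 34 34 34 34 34 34 33 34 34 34 34 33 33 33 34 33 31  3  3  4  3
 -118   3  3  4  3  3  3  4  3  4  3  3  3  3  3  3  3  3  3  3  4  4  3  4  3  4  3  4  4  3  3  3  3  3  3  3  3  3  4  4  4  3
 -122   3  4  4  4  2 20 20 20 20 16 18 18 18 19 18 15  3  4  3  3  3  4  3  3  3 16 21 21 23 18 21 22 23 23 20  4  3  3  4  4  4
 -126   4  2  3  3 17 20 20 20 20 16 18 18 18 19 19 15  3  3  3  3  3  3  3  3  3 17 21 22 22 17 24 23 24 23 22 13 14 14 14 14  3
 -130   3  4  3  3  3 20 20 20 21 17 18 18 18 18 18 14  3  4  3  3  3  3  4  4  3 17 22 22 22 18 23 24 24 24 22 14 15 14 14 15 14
 -134   3  3  3  3  3 20 19 20 20 15  3  4  3  3  3  4  3  4  3  3  3  3  4  4  3 17 22 23 22 17 22 23 24 23 22 15 14 14 14 14 14
 -138   3  4  4  4  4  3  3  3  3  3  3  3  3  3  3  4  3  4  3  3  3  3  4  3  3  4  4  3  3  4  3  3  3  3  4 13 15 15 15 14 14
 -142   4  3  3  3  3  3  3  3  3  3  4  3  3  4  3  4  3  4  4  3  4  3  3  3  3  4  3  3  3  3  4  3  3  3  3  4  3 10 14 14 13
 -146   3  4  4  3  4  3  3  3  4  3  4  4  2  3  4  4  3  3  4  4  3  3  3  3  4  3  2  4  3  3  4  3  4  4  3  3  4  3  3  3  4
 -150   4  3  3  3  3  4  3  3  3  3  3  2  4  3  3  3  3  3  3  3  3  3  4  2  4  3  3  3  3  3  4  4  4  4  2  4  3  3  3  3  4
[np.int64(695), np.int64(1002)]
on plate 0
```

The height map separates five chips on the tray floor: two on the left, three on the right. The plate is clear, so I'll hand in.

```bash
python3 -c "
from bench import r
print(r.hand_in())"
```

```text
the job is handed in; nothing more can be done
None
```

All five offcuts are in the tray, the scraper stands upright on its cork mat and is released, the blank and bottle measured unmoved (the spectacle frame was not rechecked, but the arm never went near it), and the job was handed in at about 26 s.

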